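Uncover the wheel hub and seat its keyed spindle

TASK

Lift the yellow dust cover off the decorating-wheel hub and hang it astride the horizontal bar. Then take the keyed spindle out of its wooden holder, put it into the hub, turn it until its key slips into the keyway, and push it fully home against the spring, its flange down on the hub. Finish while still gripping it and pushing it down (never let go, or the spring lifts it), and leave the jars, pots, cup and bowl where they are.

Things in the scene. Friction and masses are not known exactly. Their poses are not given: they have to be found in the camera images.
- cover: Rigid yellow bent-sheet dust cover, a small house without end walls, 120 g, standing at the start on the hub's base astride its collar. Origin midway between the legs' lower edges; z up, y along the ridge. Legs at x = +-33 mm, 4 thick, 58 high, 70 long (y), 62 clear between. The roof slopes 30 degrees. Hung with the bar under the ridge it rests steadily; its legs reach 75 mm below the bar's top.
- cover_ridge (a point): Inner apex of the cover's roof, 75 mm above its origin, where the bar comes to rest. Above it a grip fin stands on the ridge: 10 mm thick (x), 44 long (y), from 80 to 115 mm above the cover's origin.
- rail: Fixed stand with a horizontal round bar, 14 mm thick and 180 long, on two posts, one at each end. Origin on the table under the bar's middle; the bar runs along its y axis. It stands left or right of the hub.
- rail_mid (a point): Middle of the bar, on its centre line (the bar's top is 7 mm higher).
- hub: Fixed hub of a small decorating wheel. Origin at its underside centre on the table, z up along the bore. Blue base disc of 112 mm diameter, 20 high; on it a steel collar of 56 mm diameter, its flat face at z = 75 mm.
- hub_face (a point): Centre of the bore's mouth in the hub's face. Round bore of 22 mm, with one keyway 8 mm wide, cut the full depth from the face down, reaching 19 mm from the axis. The keyway points within 0.4 rad either way of the hub's +x axis; its true angle differs each time and is not given: it shows in the face, with a small red mark outside it. A brass spring plunger inside has its top 37 mm below the face.
- plunger (a joint): Spring plunger at the bottom of the bore: 0 = up, grows (m) as it is pushed down, 0.008 when the spindle's flange lies on the hub's face. The spring pushes back with about 4 N at 0 and 10 N at 0.008, which is more than the spindle's weight.
- holder: Fixed wooden block 84 x 84 x 60 mm with a vertical 34 mm hole through its centre, on the other side of the hub from the rail. Origin at its underside centre.
- spindle: Steel spindle, 250 g, upright in the holder, its flange on the block (origin then 15 mm above the table's level). Origin at the centre of its lower tip, z up its axis. Shaft 20 mm diameter, chamfered tip, 45 long. A brass key 6 mm wide sticks out 5 mm along +x, from 17 to 45 mm above the tip: the plain first 17 mm enter the bore at any angle. Flange 44 mm diameter, 45 to 51 mm above the tip.
- spindle_head (a point): Point on the spindle's axis 82 mm above its tip, in its black square grip head: 24 x 24 mm, sides parallel to the spindle's x and y axes, from 59 to 101 mm above the tip. A red line on the head's top and one on the flange point to the key (+x).
- rinse_bowl: Bystander, red bowl, 115 mm across, 52 high; loose, to be left alone. Origin at the centre of its underside.
- glaze_jar_1: Bystander, small blue-capped jar, 43 mm across, 45 high; loose, to be left alone. Origin at the centre of its underside.
- jar_amber: Bystander, small amber jar with a whitish cap, 43 mm across, 39 high; loose, to be left alone. Origin at the centre of its underside.
- pot_teal: Bystander, teal pot with a red cap, 62 mm across, 64 high; loose, to be left alone. Origin at the centre of its underside.
- pot_red: Bystander, whitish pot with a red cap, 62 mm across, 68 high; loose, to be left alone. Origin at the centre of its underside.
- cup_big: Bystander, pale cup, 97 mm across, 108 high; loose, to be left alone. Origin at the centre of its underside.
There are look-alikes about, which are no part of the job. Of the things that look like the cover, the smaller one is meant.

How it is judged:
By the outcome, as a careful person would: the job done as asked, in the order asked, and still so for the second after the job is handed in, while the arm keeps its last pose, push and grip.
It also fails if it takes over 64 s, if anything falls off the work surface, if the arm or the gripper's body presses on something with over 40 N, if the wrist force passes 120 N, or if a joint passes its speed limit or range.

ROBOT

A 6-joint arm with a two-finger parallel gripper is mounted at the origin on a cart in front of the work surface, level with it; the furniture and walls round the work are solid. World frame = base frame: x ahead of the robot, y to its left, z up, the work surface at z = 0. Lengths are in m, angles in rad, forces in N, time in s.
With the tool pointing down it reaches from about 0.3 to 0.875 m from the base axis. Payload 6.4 kg.
Tool frame: the origin (TCP) lies midway between the tips of the shut fingers; the grasp point (between the pads) lies 19 mm behind it; z points along the fingers, y is the line along which they close (so a half turn about z gives the same grasp; the last joint's range is limited). The gripper opens to 85 mm and grips with 20 to 120 N. Pads are 22 mm wide; open, the fingers measure 114 mm over their backs; the gripper's body (76 mm by 85 mm) begins 54 mm behind the grasp point. The pads swing forward as they close: fully open they stand 13 mm farther back than shut.
Start: joints at [-1.423, 0.181, 1.607, -0, 1.354, -0.206], TCP at [0.199, -0.539, 0.231] pointing down, gripper open.
Joint ranges: [-2.99, 2.99], [-0.89, 2.07], [0.3, 2.58], [-1.14, 4.28], [0, 2.63], [-3.12, 3.12]. Speed limits (rad/s): [2.57, 2.57, 3.01, 3.14, 3.14, 3.14].

INTERFACE

Orientations are given as a unit quaternion [w, x, y, z].
In Python, from bench import ctrl gives the robot as it stands.
- The arm moves only by the tool drive_tool, never from a script. Its argument "plan" is a list that holds one entry, the list of rows, each a list of 4 numbers: the shift along the tool's x, y, z scaled (see below), then the turn about the tool's z scaled (see below). In form: [[[x, y, z, roll], ...]]. A call has 1 to 12 rows; each row is the pose to reach, as a shift and turn from the pose commanded when the call began, along the tool's axes at that moment, turning the shorter way round; what a row does not reach only later rows make up. The controller multiplies each number of a shift by 400 mm and each number of a turn by 180 degrees. A row lasts 1/12 s, in which the tool goes at most 41.7 mm and 7.16 degrees, less where a joint would pass 70% of its speed; a pose out of reach is approached as far as the arm can. A call with a number of a shift or a turn outside -1 to 1 is refused whole. A call with a gripper value outside its range is refused whole. "jaw" is the closure, from 0 (fully open) to 1 (shut), set as the call begins (left out, the last holds). The fingers move at their own pace and stop on an object; the grip force is fixed at half the most. Time passes only in rows, so rows that repeat a pose let the fingers close. It gives the time, the measured TCP pose, the force, the opening and the grip force at its end, in the units of the state.
- ctrl.get_obs(): the state, without advancing time (a new reading comes with each control period).
- ctrl.camera(name): name is "scene" or "top"; returns (picture, depth): 400x640x3 uint8, red, green, blue; 400x640 float32, m along the optical axis (not along the pixel's ray), 0 where there is no reading.
- ctrl.camera_info(name): a dict with "camera_matrix" (3x3 intrinsics, pixels), "D" ([k1, k2, p1, p2, k3] as OpenCV has them; the pictures are not rectified), "R" (3x3) and "t" (3): a world point X has camera coordinates R X + t. Camera axes: x right, y down, z forward; pixel columns grow to the right and rows downward; lengths in m; the calibration is good to about 2 mm. A picture is of the moment at which its call begins. camera_info takes no time and is no camera call.
- ctrl.hand_in(): hands the job in; it is judged then, once.
The state is a dict: "time_s": time; "q": joint angles; "dq": joint speeds; "joint_efforts": joint torques, N m; "eef_pos": TCP position; "eef_rot": TCP orientation; "wrist_force": force on the tool from outside, world axes, zero at the start; "torque": the same for the moment, N m; "opening": opening from 0.0 (shut) to 1.0 (fully open); "grasp_force": force on a finger pad.
Only numpy, scipy, OpenCV 4.12 (cv2) and the standard library are available. Lean on these libraries where they do the work, as an engineer would, in place of code of your own. Each camera call takes 0.05 s, during which the arm holds its last target. There are 200 camera calls.

## Working session

There is one attempt and no reset: what is moved stays moved. The work goes in short steps, Python scripts to look and compute and a tool call to move; the robot and the scene stay as the last step left them, time stands still between calls to the robot, and variables do not carry over. Pictures are saved under pics/ and viewed, at most 10 in all, crops included, and the job is handed in when it is done.

Besides the shell and the picture viewer there is one more tool, called after "Request:" as a command line: name --argument value ..., lists and objects as JSON in quotes. drive_tool: Moves the arm, as the interface text tells. Its arguments: {"type":"object","properties":{"plan":{"type":"array"},"jaw":{"type":"number"}},"required":["plan"]}

```bash
ls; mkdir -p pics; python3 - <<'E'
from bench import ctrl
import cv2, numpy as np
for n in("scene","top"):
    p,d=ctrl.camera(n); cv2.imwrite(f"pics/{n}0.png",p[:,:,::-1]); np.savez(f"pics/{n}0.npz",p=p,d=d)
    i=ctrl.camera_info(n); print(n,i, (d>0).mean())
o=ctrl.get_obs(); print(o)
E
```

```text
pics
scene {'camera_matrix': array([[484.91781928,   0.        , 320.88691703],
       [  0.        , 484.91781928, 195.64673621],
       [  0.        ,   0.        ,   1.        ]]), 'D': array([-0.13274478,  0.        ,  0.        ,  0.        ,  0.        ]), 'R': array([[-0.86368659, -0.50389663,  0.01156098],
       [-0.34854964,  0.58053648, -0.73586041],
       [ 0.36408601, -0.63958235, -0.67703456]]), 't': array([0.45566156, 0.2470134 , 1.1491508 ])} 0.98733984375
top {'camera_matrix': array([[470.72077483,   0.        , 318.50315228],
       [  0.        , 470.72077483, 200.04624524],
       [  0.        ,   0.        ,   1.        ]]), 'D': array([-0.01521557,  0.        ,  0.        ,  0.        ,  0.        ]), 'R': array([[ 0.01188607, -0.99992368,  0.0033693 ],
       [-0.99705518, -0.01210714, -0.07572574],
       [ 0.07576076, -0.0024593 , -0.99712299]]), 't': array([0.03211253, 0.51320704, 1.48521318])} 0.99620703125
{'time_s': 0.1, 'q': array([-1.42328706e+00,  1.81486184e-01,  1.60788631e+00, -2.31327397e-05,
        1.35382764e+00, -2.06310384e-01]), 'dq': array([ 7.42468607e-05, -2.13078670e-03, -2.94304226e-03,  7.42243575e-05,
       -4.61064406e-04,  1.93653205e-03]), 'joint_efforts': array([ 3.92685479e-04, -4.45876908e+01, -3.52238595e+01, -3.54076419e-04,
        4.19378441e-03, -1.41361423e-05]), 'eef_pos': array([ 0.19915722, -0.53887855,  0.23047381]), 'eef_rot': array([-8.03722164e-04,  9.84391469e-01,  1.75990879e-01,  1.23386224e-05]), 'wrist_force': array([-0.5797323 ,  0.88481796, -0.74816613]), 'torque': array([-0.0052149 , -0.01668286,  0.04477229]), 'grasp_force': 0.0, 'opening': 1.002225281349276}
```

View pics/scene0.png

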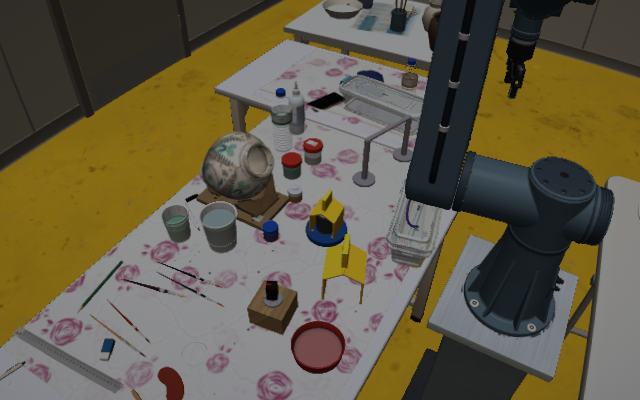

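View pics/top0.png

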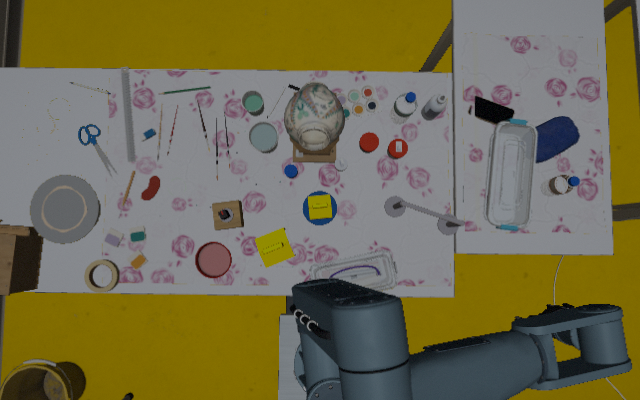

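Scene view: the yellow covers are at (326,218) on the blue hub and at (345,265) free-standing and larger. The rail is at (387,150), the spindle in its holder at (272,300) and the bowl at (318,346). In the top view these are hub cover (319,206), look-alike (274,247), rail (395,206)–(447,226), holder (227,215) and bowl (213,260).

Things that could be taken for the cover: (a) top (319,206), small, on the hub; (b) top (274,247), larger, on the table. The description gives (a). I'll check it in a crop and measure.

```bash
cat > h.py <<'E'
import numpy as np, cv2
from bench import ctrl
def rays(n,uv):
    i=ctrl.camera_info(n); uv=np.asarray(uv,float).reshape(-1,1,2)
    xy=cv2.undistortPoints(uv,i["camera_matrix"],i["D"])[:,0]
    R,t=i["R"],i["t"]
    return -R.T@t, np.c_[xy,np.ones(len(xy))], R, t
def on_plane(n,uv,z):
    c,x,R,t=rays(n,uv); d=x@R; return c+d*((z-c[2])/d[:,2])[:,None]
def pts(n,mask,depth):
    v,u=np.nonzero(mask&(depth>0)); c,x,R,t=rays(n,np.c_[u,v])
    return (x*depth[v,u][:,None]-t)@R, np.c_[u,v]
def proj(n,X):
    i=ctrl.camera_info(n); return cv2.projectPoints(np.asarray(X,float).reshape(-1,1,3),cv2.Rodrigues(i["R"])[0],i["t"],i["camera_matrix"],i["D"])[0][:,0]
def box(m,u0,u1,v0,v1):
    b=np.zeros_like(m); b[v0:v1,u0:u1]=m[v0:v1,u0:u1]; return b
def hsv(p): return cv2.cvtColor(p,cv2.COLOR_RGB2HSV)
def rect(P):
    (c,s,a)=cv2.minAreaRect((P[:,:2]*1000).astype(np.float32)); return np.round(c,1),np.round(s,1),round(a,1)
E
python3 - <<'E'
from h import *
T=np.load("pics/top0.npz");S=np.load("pics/scene0.npz")
def yel(p): h=hsv(p); return (h[...,0]>20)&(h[...,0]<34)&(h[...,1]>150)&(h[...,2]>100)
for nm,n,D,b in(("small","top",T,(300,340,188,228)),("big","top",T,(250,300,225,270)),("small","scene",S,(300,350,185,240)),("big","scene",S,(318,372,230,305))):
    P,uv=pts(n,box(yel(D["p"]),*b),D["d"]); z=P[:,2]
    print(nm,n,len(P),"zpct",np.percentile(z,[1,50,99]).round(3),"all",rect(P), "xyz max",P.max(0).round(3))
    f=P[z>(z.max()-0.02)]; print("  fin",len(f),rect(f),np.median(f,0).round(4))
    g=P[(z<z.max()-0.03)&(z>z.max()-.07)]; print("  roof",rect(g),g.mean(0).round(4))
P,uv=pts("top",box(np.ones((400,640),bool),375,470,190,245),T["d"]); k=P[:,2]>.06
print("rail zmax",np.percentile(P[k,2],[5,50,95]),rect(P[k]),k.sum())
P,uv=pts("scene",box(np.ones((400,640),bool),350,425,100,190),S["d"]); k=(P[:,2]>.1)&(P[:,2]<.3)
print("railS",np.percentile(P[k,2],[5,50,95]),rect(P[k]),k.sum())
P,uv=pts("top",box(np.ones((400,640),bool),205,250,195,235),T["d"])
k=(P[:,2]>.05)&(P[:,2]<.07);print("holder",rect(P[k]),np.median(P[k,2])); k=P[:,2]>.1; print("head",rect(P[k]),np.median(P[k,2]),k.sum())
h=hsv(T["p"]); bl=(h[...,0]>100)&(h[...,0]<125)&(h[...,1]>150)
P,uv=pts("top",box(bl,295,345,185,230),T["d"]); print("base",rect(P),np.median(P[:,2]))
c=np.vstack([])if 0 else None
a=cv2.resize(T["p"][185:240,205:345],None,fx=5.5,fy=5.5,interpolation=2);b=cv2.resize(S["p"][180:310,245:375],None,fx=2.4,fy=2.4,interpolation=2)
o=np.zeros((600,800,3),np.uint8);o[:a.shape[0],:a.shape[1]]=a[:,:800];b=b[:600-a.shape[0]];o[a.shape[0]:a.shape[0]+b.shape[0],:b.shape[1]]=b
cv2.imwrite("pics/crop1.png",o[:,:,::-1])
E
```

```text
small top 516 zpct [0.072 0.089 0.137] all (array([490.8,  35.6]), array([75.5, 68.7]), 5.8) xyz max [0.53  0.071 0.139]
  fin 53 (array([487.6,  34.1]), array([10.1, 42.1]), 5.8) [0.4867 0.0339 0.1325]
  roof (array([488.1,  35.2]), array([69.9, 68.8]), 6.1) [0.4869 0.0349 0.0876]
big top 953 zpct [0.078 0.094 0.159] all (array([362.8, 171.5]), array([93.4, 94.2]), 22.6) xyz max [0.421 0.23  0.161]
  fin 97 (array([361.4, 171.4]), array([12.9, 59.4]), 22.4) [0.362  0.1713 0.155 ]
  roof (array([360.2, 169.9]), array([71.4, 93.7]), 23.7) [0.3613 0.1697 0.0983]
small scene 497 zpct [0.075 0.091 0.158] all (array([455.2,  92.8]), array([ 86.4, 208.7]), 31.7) xyz max [0.526 0.164 0.16 ]
  fin 32 (array([373.1, 154.9]), array([11.3, 16. ]), 26.4) [0.3729 0.1546 0.1572]
  roof (array([490. ,  36.4]), array([47.1, 76.3]), 0.6) [0.4865 0.0425 0.0958]
big scene 1261 zpct [0.081 0.095 0.158] all (array([364.2, 171.9]), array([93.7, 98.7]), 22.4) xyz max [0.423 0.234 0.162]
  fin 117 (array([365.1, 173.3]), array([13.3, 56.2]), 22.1) [0.3642 0.176  0.1568]
  roof (array([364.3, 172.9]), array([68.5, 97. ]), 22.6) [0.3627 0.1776 0.0994]
rail zmax [0.09079733 0.15265294 0.15799691] (array([ 468.1, -293.1]), array([198.1,  17.4]), 72.3) 386
railS [0.10574544 0.1512313  0.15866912] (array([ 412.2, -123.9]), array([128.7, 506.2]), 19.3) 417
holder (array([460., 325.]), array([84.1, 86.1]), 8.1) 0.05884687274742782
head (array([459.2, 324.8]), array([24.2, 24.3]), 29.6) 0.1130728869141903 72
base (array([488.6,  35.4]), array([104.6, 106.9]), 46.6) 0.01834283717827345
```

View pics/crop1.png

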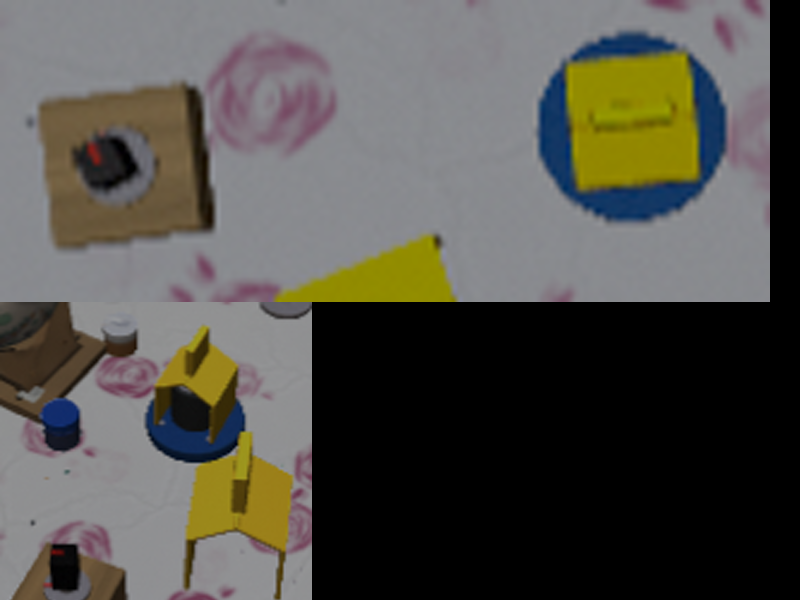

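The crop confirms the choice. The small cover with its fin, top (319,206), straddles the hub, and the free-standing one is bigger. The spindle head with its red line is at top (224,214). I'll refine the rail and work out the first move.

```bash
cat >> h.py <<'E'
def yaw(o): # direction of tool x, deg
    w,x,y,z=o["eef_rot"]; return np.degrees(np.arctan2(2*(x*y+w*z),1-2*(y*y+z*z)))
def go(x,y,z,psi=None):
    o=ctrl.get_obs(); a=yaw(o); r=np.radians(a); d=np.array([x,y,z])-o["eef_pos"]
    s=np.array([d[0]*np.cos(r)+d[1]*np.sin(r), d[0]*np.sin(r)-d[1]*np.cos(r), -d[2]])
    t=0 if psi is None else -((psi-a+180)%360-180)
    print("t",round(o["time_s"],2),"pos",o["eef_pos"].round(4),"yaw",round(a,1),"-> shift",(s/.4).round(4),"turn",round(t/180,4),"F",o["wrist_force"].round(1),"open",round(o["opening"],3))
E
python3 - <<'E'
from h import *
T=np.load("pics/top0.npz");S=np.load("pics/scene0.npz")
for n,D,b in(("top",T,(375,470,190,245)),("scene",S,(350,425,100,190))):
    P,uv=pts(n,box(np.ones((400,640),bool),*b),D["d"]); k=(P[:,2]>.145)&(P[:,2]<.18)&(P[:,1]<-.18)&(P[:,1]>-.41)&(P[:,0]>.35)&(P[:,0]<.6)
    Q=P[k];print(n,k.sum(),rect(Q),np.percentile(Q[:,2],[50,90,98]).round(4))
    vx,vy,x0,y0=cv2.fitLine((Q[:,:2]*1000).astype(np.float32),cv2.DIST_HUBER,0,.01,.01).ravel(); print(np.degrees(np.arctan2(vy,vx)),x0,y0)
for n,D,b in(("top",T,(205,250,195,235)),("scene",S,(250,300,270,330))):
    p=D["p"].astype(int); r=(p[...,0]>90)&(p[...,0]>2*p[...,1])&(p[...,0]>2*p[...,2])
    v,u=np.nonzero(box(r,*b)); print(n,[(a,c,p[c,a].tolist()) for a,c in zip(u,v)][:30])
    P,uv=pts(n,box(np.ones((400,640),bool),*b),D["d"]); k=(P[:,2]>.11)&(P[:,2]<.13); print("head",rect(P[k]),k.sum())
    k=box(r,*b);q=on_plane(n,np.argwhere(k)[:,::-1],.116);print("red on z=.116",(q[:,:2]*1000).round(0).tolist())
go(.488,.035,.25,95.8)
E
```

```text
top 327 (array([ 468. , -293.9]), array([196.5,  16.6]), 72.2) [0.1534 0.1575 0.1587]
71.945854 467.78766 -292.41464
scene 260 (array([ 470.8, -290.8]), array([197.2,  18.5]), 71.9) [0.1548 0.1584 0.1599]
70.49759 469.84543 -284.9553
top [(np.int64(221), np.int64(211), [115, 37, 32]), (np.int64(221), np.int64(212), [123, 29, 24]), (np.int64(222), np.int64(212), [99, 35, 33]), (np.int64(222), np.int64(213), [122, 35, 28]), (np.int64(222), np.int64(214), [113, 28, 23])]
head (array([459.1, 324.5]), array([23.5, 23.8]), 27.9) 57
red on z=.116 [[469.0, 329.0], [466.0, 329.0], [466.0, 326.0], [463.0, 326.0], [460.0, 326.0]]
scene [(np.int64(267), np.int64(284), [113, 14, 13]), (np.int64(268), np.int64(284), [93, 13, 11]), (np.int64(269), np.int64(284), [94, 14, 12]), (np.int64(264), np.int64(297), [136, 57, 60]), (np.int64(265), np.int64(297), [129, 53, 56]), (np.int64(297), np.int64(329), [94, 34, 33])]
head (array([460.9, 326.6]), array([23.6, 25.9]), 33.2) 113
red on z=.116 [[470.0, 330.0], [469.0, 328.0], [467.0, 327.0], [456.0, 361.0], [455.0, 360.0], [356.0, 390.0]]
t 0.1 pos [ 0.1992 -0.5389  0.2305] yaw 20.3 -> shift [ 1.1745 -1.0956 -0.0488] turn -0.4196 F [-0.6  0.9 -0.7] open 1.002
```

Request:
drive_tool --plan '[[[0.03, -0.03, -0.02, -0.02], [0.1, -0.09, -0.04, -0.06], [0.17, -0.16, -0.05, -0.1], [0.24, -0.23, -0.05, -0.14], [0.31, -0.3, -0.05, -0.18], [0.38, -0.36, -0.05, -0.22], [0.45, -0.42, -0.05, -0.26], [0.52, -0.49, -0.05, -0.3], [0.59, -0.55, -0.05, -0.34], [0.66, -0.61, -0.05, -0.37], [0.72, -0.67, -0.05, -0.4], [0.78, -0.73, -0.05, -0.42]]]' --jaw 0.0

```text
time_s: 1.1
eef_pos: [0.391, -0.1555, 0.2512]
eef_rot: [-0.0, 0.668, 0.744, 0.0]
wrist_force: [1.1, -0.2, -0.7]
opening: 0.999
grasp_force: 0.0
```

```bash
python3 -c "
from h import *
go(.488,.035,.2,95.8); go(.488,.035,.104,95.8)"
```

```text
t 1.1 pos [ 0.391  -0.1555  0.2512] yaw 96.2 -> shift [0.4475 0.2921 0.1279] turn 0.002 F [ 1.1 -0.2 -0.7] open 0.999
t 1.1 pos [ 0.391  -0.1555  0.2512] yaw 96.2 -> shift [0.4475 0.2921 0.3679] turn 0.002 F [ 1.1 -0.2 -0.7] open 0.999
```

Request:
drive_tool --plan '[[[0.04, 0.03, 0.0, 0.0], [0.12, 0.08, 0.0, 0.0], [0.2, 0.13, 0.02, 0.0], [0.28, 0.18, 0.04, 0.002], [0.36, 0.235, 0.06, 0.002], [0.42, 0.275, 0.08, 0.002], [0.447, 0.292, 0.12, 0.002], [0.447, 0.292, 0.18, 0.002], [0.447, 0.292, 0.24, 0.002], [0.447, 0.292, 0.3, 0.002], [0.447, 0.292, 0.34, 0.002], [0.447, 0.292, 0.368, 0.002]]]'

```text
time_s: 2.1
eef_pos: [0.4871, 0.0328, 0.1017]
eef_rot: [-0.002, 0.672, 0.74, -0.001]
wrist_force: [-0.3, 0.0, -0.1]
opening: 1.001
grasp_force: 0.0
```

```bash
python3 - <<'E'
from h import *
go(.488,.035,.104,95.8)
p,d=ctrl.camera("scene"); cv2.imwrite("pics/c2.png",cv2.resize(p[140:250,270:400],None,fx=4,fy=4)[:,:,::-1])
E
```

```text
t 2.1 pos [0.4871 0.0328 0.1017] yaw 95.5 -> shift [ 0.0052  0.0029 -0.0057] turn -0.0015 F [-0.3  0.  -0.1] open 1.001
```

View pics/c2.png

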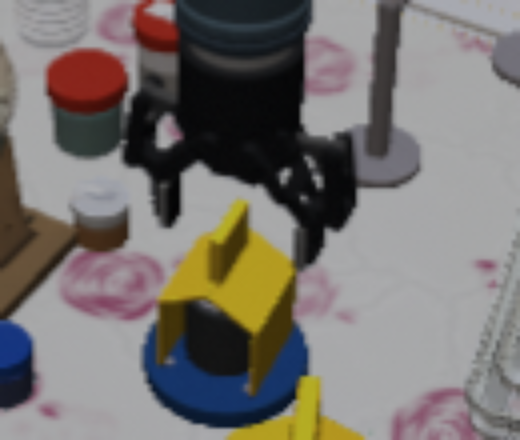

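The open fingers straddle the fin (crop (230,240), fingers at (165,205) and (310,240)). I'll raise 3 mm and close.

Request:
drive_tool --plan '[[[0.004, 0.002, -0.009, 0.0], [0.004, 0.002, -0.009, 0.0], [0.004, 0.002, -0.009, 0.0], [0.004, 0.002, -0.009, 0.0], [0.004, 0.002, -0.009, 0.0], [0.004, 0.002, -0.009, 0.0], [0.004, 0.002, -0.009, 0.0], [0.004, 0.002, -0.009, 0.0], [0.004, 0.002, -0.009, 0.0], [0.004, 0.002, -0.009, 0.0], [0.004, 0.002, -0.009, 0.0], [0.004, 0.002, -0.009, 0.0]]]' --jaw 1.0

```text
time_s: 3.15
eef_pos: [0.4897, 0.034, 0.108]
eef_rot: [0.0, 0.672, 0.74, 0.0]
wrist_force: [1.0, 1.1, 3.7]
opening: 0.104
grasp_force: 61.2
```

```bash
python3 -c "
from h import *
go(.488,.035,.3,95.8);go(.469,-.293,.29,72)"
```

```text
t 3.15 pos [0.4897 0.034  0.108 ] yaw 95.5 -> shift [ 0.0028 -0.0039 -0.4799] turn -0.0016 F [1.  1.1 3.7] open 0.104
t 3.15 pos [0.4897 0.034  0.108 ] yaw 95.5 -> shift [-0.8089 -0.1299 -0.4549] turn 0.1306 F [1.  1.1 3.7] open 0.104
```

Request:
drive_tool --plan '[[[0, 0, -0.02, 0], [0, 0, -0.06, 0], [0, 0, -0.12, 0], [0, 0, -0.19, 0], [0, 0, -0.26, 0], [0, 0, -0.33, 0], [-0.03, -0.005, -0.39, 0], [-0.08, -0.013, -0.43, 0.01], [-0.15, -0.024, -0.455, 0.02], [-0.22, -0.035, -0.46, 0.03], [-0.29, -0.047, -0.46, 0.045], [-0.36, -0.058, -0.46, 0.06]]]'

```text
time_s: 4.15
eef_pos: [0.4793, -0.1125, 0.292]
eef_rot: [-0.0, 0.74, 0.673, -0.0]
wrist_force: [0.4, 0.6, -1.1]
opening: 0.107
grasp_force: 60.5
```

```bash
python3 -c "
from h import *
go(.469,-.293,.29,72)"
```

```text
t 4.15 pos [ 0.4793 -0.1125  0.292 ] yaw 84.6 -> shift [-0.4517  0.0168  0.0049] turn 0.07 F [ 0.4  0.6 -1.1] open 0.107
```

Request:
drive_tool --plan '[[[-0.06, 0.003, 0.0, 0.01], [-0.12, 0.006, 0.0, 0.02], [-0.18, 0.008, 0.0, 0.03], [-0.24, 0.01, 0.0, 0.04], [-0.3, 0.012, 0.0, 0.05], [-0.35, 0.014, 0.0, 0.06], [-0.4, 0.016, 0.0, 0.07], [-0.43, 0.017, 0.0, 0.07], [-0.452, 0.017, 0.0, 0.07], [-0.452, 0.017, 0.0, 0.07], [-0.452, 0.017, 0.0, 0.07], [-0.452, 0.017, 0.0, 0.07]]]'

```text
time_s: 5.15
eef_pos: [0.4702, -0.2911, 0.2916]
eef_rot: [-0.0, 0.808, 0.589, 0.0]
wrist_force: [0.4, -0.6, -1.1]
opening: 0.107
grasp_force: 60.4
```

```bash
python3 - <<'E'
from h import *
go(.469,-.293,.2,72)
p,d=ctrl.camera("scene");P,D=ctrl.camera("top")
np.savez("pics/s3.npz",p=p,d=d);np.savez("pics/t3.npz",p=P,d=D)
a=cv2.resize(p[50:200,330:450],None,fx=3.2,fy=3.2);b=cv2.resize(P[180:240,290:345],None,fx=7,fy=7,interpolation=2)
o=np.zeros((480,800,3),np.uint8);o[:480,:384]=a;o[:420,390:775]=b
cv2.imwrite("pics/c3.png",o[:,:,::-1])
E
```

```text
t 5.15 pos [ 0.4702 -0.2911  0.2916] yaw 72.2 -> shift [-0.0055 -0.0014  0.229 ] turn 0.001 F [ 0.4 -0.6 -1.1] open 0.107
```

View pics/c3.png

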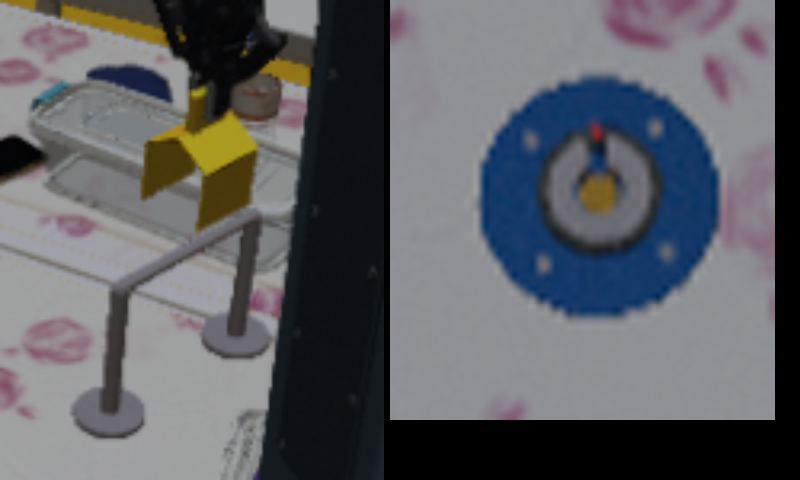

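The cover hangs from the gripper over the middle of the bar, parallel to it (left crop (200,170)). The uncovered hub at right shows the keyway pointing image-up with the red mark at (597,130). I'll lower it now.

Request:
drive_tool --plan '[[[-0.003, -0.001, 0.02, 0.001], [-0.003, -0.001, 0.05, 0.001], [-0.003, -0.001, 0.09, 0.001], [-0.003, -0.001, 0.13, 0.001], [-0.003, -0.001, 0.17, 0.001], [-0.003, -0.001, 0.21, 0.001], [-0.003, -0.001, 0.24, 0.001], [-0.003, -0.001, 0.26, 0.001], [-0.003, -0.001, 0.27, 0.001], [-0.003, -0.001, 0.277, 0.001], [-0.003, -0.001, 0.282, 0.001], [-0.003, -0.001, 0.282, 0.001]]]'

```text
time_s: 6.25
eef_pos: [0.4696, -0.2933, 0.1791]
eef_rot: [0.0, 0.809, 0.587, 0.0]
wrist_force: [0.7, 0.4, -1.7]
opening: 0.104
grasp_force: 60.4
```

```bash
python3 - <<'E'
from h import *
go(.469,-.293,.174,72)
for n,f in(("top","t3"),("scene","s3")):
    d=np.load(f"pics/{f}.npz"); p=d["p"].astype(int); b=(295,345,185,230) if n=="top" else (295,360,195,250)
    P,uv=pts(n,box(np.ones((400,640),bool),*b),d["d"]); k=(P[:,2]>.068)&(P[:,2]<.082); print(n,"face",rect(P[k]),k.sum())
    (c,r)=cv2.minEnclosingCircle((P[k][:,:2]*1000).astype(np.float32)); print(" circ",np.round(c,1),round(r,1))
    red=box((p[...,0]>80)&(p[...,0]>1.6*p[...,1])&(p[...,0]>1.6*p[...,2])&(p[...,1]<70),*b)
    v,u=np.nonzero(red); w=p[v,u,0]-(p[v,u,1]+p[v,u,2])/2; q=on_plane(n,np.c_[u,v],.075)
    print(" red",np.c_[u,v].tolist(),"->",(np.average(q,axis=0,weights=w)*1000).round(1))
    # steel face pixels: grey bright; blue visible through keyway etc.
    pix=p[b[2]:b[3],b[0]:b[1]]; h=hsv(d["p"]); g=box((h[...,1]<60)&(h[...,2]>80),*b)
    q=on_plane(n,np.argwhere(g)[:,::-1],.075); q=q[np.hypot(q[:,0]-.488,q[:,1]-.035)<.033]; print(" grey rect",rect(q),"circ",cv2.minEnclosingCircle((q[:,:2]*1000).astype(np.float32)))
E
```

```text
t 6.25 pos [ 0.4696 -0.2933  0.1791] yaw 71.9 -> shift [ 0.0003 -0.0016  0.0128] turn -0.0004 F [ 0.7  0.4 -1.7] open 0.104
top face (array([488.7,  35.1]), array([52.8, 52.4]), 0.3) 196
 circ [487.5  35.1] 27.7
 red [[319, 198], [319, 199]] -> [513.3  36.9  75. ]
 grey rect (array([488.7,  35.1]), array([43.5, 43.5]), 45.7) circ ((488.72564697265625, 35.10621643066406), 23.561246871948242)
scene face (array([466.1,  82.6]), array([ 51.9, 158.3]), 29.3) 265
 circ [470.9  85.3] 79.4
 red [[318, 208], [319, 208]] -> [516.   34.9  75. ]
 grey rect (array([491.1,  30.4]), array([64.8, 48.2]), 30.9) circ ((488.12579345703125, 35.02382278442383), 32.7763786315918)
```

Not touching yet at 0.179. I'll step down and watch the force.

Request:
drive_tool --plan '[[[0, -0.001, 0.003, 0], [0, -0.001, 0.006, 0], [0, -0.001, 0.009, 0], [0, -0.001, 0.012, 0], [0, -0.001, 0.012, 0], [0, -0.001, 0.012, 0]]]'

```text
time_s: 6.75
eef_pos: [0.469, -0.293, 0.174]
eef_rot: [-0.0, 0.809, 0.587, 0.0]
wrist_force: [0.4, 0.6, -1.1]
opening: 0.101
grasp_force: 60.4
```

Request:
drive_tool --plan '[[[0, 0, 0.0025, 0], [0, 0, 0.005, 0], [0, 0, 0.0075, 0], [0, 0, 0.01, 0], [0, 0, 0.01, 0]]]'

```text
time_s: 7.17
eef_pos: [0.4699, -0.2937, 0.1715]
eef_rot: [0.001, 0.809, 0.587, 0.0]
wrist_force: [1.1, 1.0, 6.3]
opening: 0.105
grasp_force: 61.6
```

Contact at the ridge, with +7 N upward. I'll release.

Request:
drive_tool --plan '[[[0, 0, -0.002, 0], [0, 0, -0.002, 0], [0, 0, -0.002, 0], [0, 0, -0.002, 0], [0, 0, -0.002, 0], [0, 0, -0.004, 0], [0, 0, -0.01, 0], [0, 0, -0.03, 0], [0, 0, -0.06, 0], [0, 0, -0.1, 0], [0, 0, -0.16, 0], [0, 0, -0.22, 0]]]' --jaw 0.0

```text
time_s: 8.17
eef_pos: [0.4689, -0.2929, 0.2599]
eef_rot: [-0.0, 0.809, 0.587, -0.0]
wrist_force: [0.5, -0.1, 0.3]
opening: 1.0
grasp_force: 0.0
```

```bash
python3 - <<'E'
from h import *
go(.459,.325,.28,119.6)
p,d=ctrl.camera("scene");P,D=ctrl.camera("top")
np.savez("pics/s4.npz",p=p,d=d);np.savez("pics/t4.npz",p=P,d=D)
a=cv2.resize(p[50:200,330:450],None,fx=3.2,fy=3.2);b=cv2.resize(P[180:240,290:345],None,fx=7,fy=7,interpolation=cv2.INTER_NEAREST)
o=np.zeros((480,800,3),np.uint8);o[:480,:384]=a;o[:420,390:775]=b
cv2.imwrite("pics/c4.png",o[:,:,::-1])
E
```

```text
t 8.17 pos [ 0.4689 -0.2929  0.2599] yaw 71.9 -> shift [ 1.4608 -0.5025 -0.0504] turn -0.2648 F [ 0.5 -0.1  0.3] open 1.0
```

View pics/c4.png

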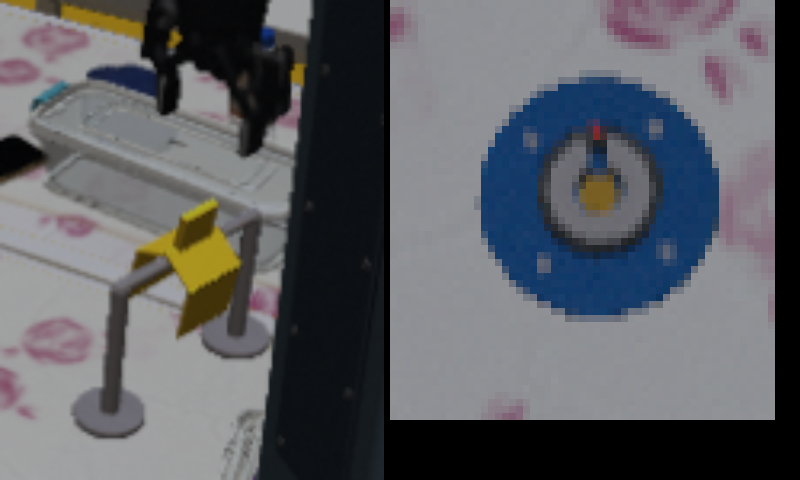

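The cover hangs on the bar (left crop (195,265)) but looks tilted, perhaps swinging. The keyway points image-up (597,145). I'll move away toward the spindle and then check whether it settles.

Request:
drive_tool --plan '[[[0.03, -0.01, -0.03, 0.0], [0.09, -0.03, -0.06, -0.02], [0.17, -0.06, -0.06, -0.05], [0.25, -0.09, -0.06, -0.08], [0.33, -0.115, -0.06, -0.11], [0.41, -0.14, -0.06, -0.14], [0.49, -0.17, -0.06, -0.17], [0.57, -0.2, -0.06, -0.2], [0.65, -0.225, -0.06, -0.22], [0.73, -0.25, -0.06, -0.24], [0.81, -0.28, -0.06, -0.255], [0.87, -0.3, -0.06, -0.265]]]'

```text
time_s: 9.27
eef_pos: [0.4616, 0.078, 0.2824]
eef_rot: [-0.0, 0.501, 0.865, 0.0]
wrist_force: [0.2, -0.8, -0.4]
opening: 0.998
grasp_force: 0.0
```

```bash
cat > cov.py <<'E'
from h import *
P,D=ctrl.camera("top"); p,d=ctrl.camera("scene")
np.savez("pics/s5.npz",p=p,d=d);np.savez("pics/t5.npz",p=P,d=D)
ax=np.array([np.cos(np.radians(-18)),np.sin(np.radians(-18))])
for n,I,dd,b in(("top",P,D,(380,470,180,250)),("scene",p,d,(350,425,95,190))):
    h=hsv(I); m=box((h[...,0]>20)&(h[...,0]<34)&(h[...,1]>120)&(h[...,2]>70),*b)
    Q,_=pts(n,m,dd); Q=Q[(Q[:,2]>.03)&(Q[:,2]<.25)]; s=(Q[:,:2]-[.469,-.293])@ax; al=(Q[:,:2]-[.469,-.293])@[-ax[1],ax[0]]
    k=Q[:,2]>.175; print(n,len(Q),"fin: across",s[k].mean().round(4),"z",Q[k,2].mean().round(4),"n",k.sum(),"along",al.mean().round(3))
    a=(s>.012)&(Q[:,2]<.175)&(Q[:,2]>.1);bq=(s<-.012)&(Q[:,2]<.175)&(Q[:,2]>.1)
    for q in(a,bq):
        if q.sum()>5: print("  side slope",np.polyfit(s[q],Q[q,2],1).round(3),s[q].min().round(3),s[q].max().round(3))
E
python3 cov.py; python3 -c "
from h import *
go(.459,.325,.2,119.6)"
```

```text
top 563 fin: across -0.0086 z 0.1943 n 63 along 0.001
  side slope [-0.901  0.171] 0.012 0.043
  side slope [0.932 0.166] -0.032 -0.012
scene 381 fin: across -0.0074 z 0.194 n 45 along 0.007
  side slope [-0.819  0.174] 0.013 0.042
  side slope [0.905 0.165] -0.035 -0.012
t 9.37 pos [0.4617 0.0788 0.2824] yaw 120.0 -> shift [0.5366 0.3016 0.2059] turn 0.002 F [-0.7 -0.3  0.2] open 1.001
```

Request:
drive_tool --plan '[[[0.05, 0.03, 0.0, 0.0], [0.12, 0.07, 0.0, 0.0], [0.19, 0.11, 0.0, 0.0], [0.26, 0.15, 0.0, 0.002], [0.33, 0.19, 0.02, 0.002], [0.4, 0.23, 0.04, 0.002], [0.47, 0.265, 0.07, 0.002], [0.52, 0.29, 0.1, 0.002], [0.537, 0.302, 0.13, 0.002], [0.537, 0.302, 0.16, 0.002], [0.537, 0.302, 0.19, 0.002], [0.537, 0.302, 0.206, 0.002]]]'

```text
time_s: 10.37
eef_pos: [0.4611, 0.3198, 0.1976]
eef_rot: [-0.001, 0.506, 0.863, -0.001]
wrist_force: [0.3, 0.3, -0.2]
opening: 1.0
grasp_force: 0.0
```

```bash
python3 cov.py; python3 cov.py; python3 -c "
from h import *
go(.459,.325,.09,119.6)
S=np.load('pics/s5.npz')['p']; cv2.imwrite('pics/c5.png',np.hstack([cv2.resize(S[80:200,340:430],None,fx=4,fy=4,interpolation=2),cv2.resize(S[220:340,225:325],None,fx=4,fy=4,interpolation=2)])[:,:,::-1])"
```

```text
top 564 fin: across -0.0084 z 0.1933 n 66 along 0.001
  side slope [-0.843  0.17 ] 0.012 0.043
  side slope [0.851 0.164] -0.032 -0.012
scene 54 fin: across nan z nan n 0 along 0.016
  side slope [-0.582  0.119] -0.034 -0.023
top 563 fin: across -0.0087 z 0.1944 n 64 along 0.001
  side slope [-0.844  0.17 ] 0.012 0.043
  side slope [0.927 0.166] -0.032 -0.012
scene 69 fin: across nan z nan n 0 along 0.013
  side slope [-0.024  0.137] -0.034 -0.023
t 10.57 pos [0.4622 0.3205 0.2   ] yaw 119.2 -> shift [ 0.0137 -0.0014  0.2751] turn -0.0023 F [ 0.2 -0.3 -0.1] open 1.001cov.py:8: RuntimeWarning: Mean of empty slice.
  k=Q[:,2]>.175; print(n,len(Q),"fin: across",s[k].mean().round(4),"z",Q[k,2].mean().round(4),"n",k.sum(),"along",al.mean().round(3))
  ret = ret.dtype.type(ret / rcount)
cov.py:8: RuntimeWarning: Mean of empty slice.
  k=Q[:,2]>.175; print(n,len(Q),"fin: across",s[k].mean().round(4),"z",Q[k,2].mean().round(4),"n",k.sum(),"along",al.mean().round(3))
  ret = ret.dtype.type(ret / rcount)
```

View pics/c5.png

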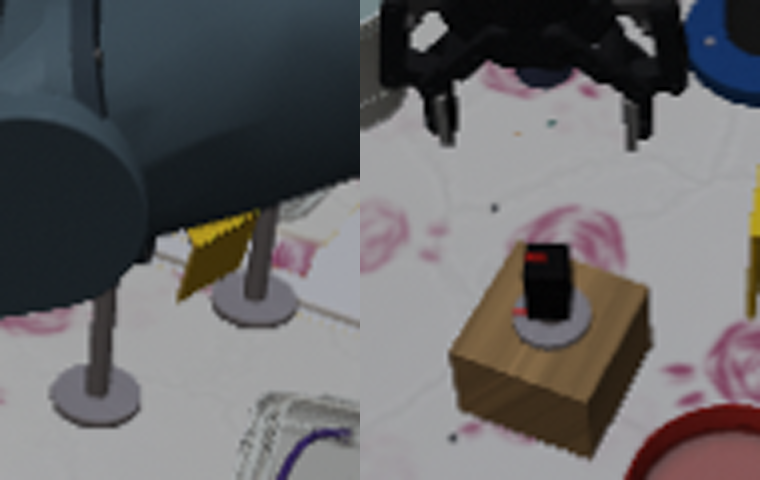

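The holder crop shows the spindle head at (547,280) with its red line pointing left. The cover's fin offset is the same in repeated readings (−8.5 mm), so it rests still but about 15° off upright. I'll go back, regrip the fin to straighten it and release more gently.

```bash
python3 -c "
from h import *
go(.469,-.293,.27,72)"
```

```text
t 10.57 pos [0.4622 0.3205 0.2   ] yaw 119.2 -> shift [-1.3474 -0.7329 -0.1749] turn 0.2621 F [ 0.2 -0.3 -0.1] open 1.001
```

Request:
drive_tool --plan '[[[-0.02, -0.01, -0.08, 0.0], [-0.08, -0.04, -0.14, 0.0], [-0.16, -0.085, -0.18, 0.03], [-0.24, -0.13, -0.18, 0.06], [-0.32, -0.175, -0.18, 0.09], [-0.4, -0.22, -0.18, 0.12], [-0.48, -0.26, -0.18, 0.15], [-0.56, -0.305, -0.18, 0.18], [-0.65, -0.355, -0.18, 0.21], [-0.74, -0.405, -0.18, 0.24], [-0.82, -0.45, -0.18, 0.262], [-0.89, -0.485, -0.18, 0.262]]]'

```text
time_s: 11.57
eef_pos: [0.4662, -0.0871, 0.2732]
eef_rot: [0.001, 0.81, 0.586, 0.001]
wrist_force: [-0.5, -0.8, 0.3]
opening: 0.995
grasp_force: 0.0
```

```bash
python3 -c "
from h import *
go(.469,-.293,.26,72)"
```

```text
t 11.57 pos [ 0.4662 -0.0871  0.2732] yaw 71.8 -> shift [-0.4868  0.1675  0.0329] turn -0.0012 F [-0.5 -0.8  0.3] open 0.995
```

Request:
drive_tool --plan '[[[-0.05, 0.017, 0.0, 0.0], [-0.13, 0.045, 0.0, 0.0], [-0.21, 0.072, 0.0, 0.0], [-0.29, 0.1, 0.01, 0.0], [-0.37, 0.127, 0.02, 0.0], [-0.44, 0.152, 0.03, 0.0], [-0.487, 0.168, 0.05, 0.0], [-0.487, 0.168, 0.11, 0.0], [-0.487, 0.168, 0.17, 0.0], [-0.487, 0.168, 0.22, 0.0], [-0.487, 0.168, 0.242, 0.0], [-0.487, 0.168, 0.242, 0.0]]]'

```text
time_s: 12.57
eef_pos: [0.4694, -0.2896, 0.1734]
eef_rot: [-0.002, 0.809, 0.588, -0.0]
wrist_force: [-0.7, 0.2, -1.0]
opening: 0.997
grasp_force: 0.0
```

Request:
drive_tool --plan '[[[0, 0, 0.0, 0], [0, 0, 0.0, 0], [0, 0, 0.0, 0], [0, 0, 0.0, 0], [0, 0, 0.0, 0], [0, 0, 0.0, 0], [0, 0, 0.0, 0], [0, 0, 0.0, 0], [0, 0, 0.0, 0]]]' --jaw 1.0

```text
time_s: 13.32
eef_pos: [0.4713, -0.2904, 0.1757]
eef_rot: [0.001, 0.808, 0.589, 0.0]
wrist_force: [3.0, -0.6, 4.3]
opening: 0.103
grasp_force: 60.3
```

```bash
python3 -c "
from h import *
go(.469,-.293,.26,72)"
```

```text
t 13.32 pos [ 0.4713 -0.2904  0.1757] yaw 72.1 -> shift [-0.008  -0.0035 -0.2107] turn 0.0006 F [ 3.  -0.6  4.3] open 0.103
```

Request:
drive_tool --plan '[[[0, 0.0025, -0.002, 0], [0, 0.0025, -0.002, 0], [0, 0.0025, -0.002, 0]]]'

```text
time_s: 13.57
eef_pos: [0.4715, -0.2903, 0.1757]
eef_rot: [-0.0, 0.808, 0.589, -0.0]
wrist_force: [1.2, -0.6, 2.1]
opening: 0.104
grasp_force: 60.2
```

Request:
drive_tool --plan '[[[0, 0.0025, 0, 0], [0, 0.0025, 0, 0], [0, 0.0025, 0, 0]]]'

```text
time_s: 13.82
eef_pos: [0.4722, -0.2904, 0.1753]
eef_rot: [-0.0, 0.808, 0.589, -0.0]
wrist_force: [0.3, -0.2, 1.9]
opening: 0.101
grasp_force: 60.1
```

Lateral force is now about 0. I'll ease off vertically, open only a little so the fin stays between the fingers, then lift away.

Request:
drive_tool --plan '[[[0, 0, -0.0015, 0], [0, 0, -0.0015, 0], [0, 0, -0.0015, 0]]]'

```text
time_s: 14.07
eef_pos: [0.4722, -0.2902, 0.1758]
eef_rot: [-0.001, 0.808, 0.589, -0.0]
wrist_force: [0.1, -0.7, -1.6]
opening: 0.101
grasp_force: 59.6
```

Request:
drive_tool --plan '[[[0, 0, 0, 0], [0, 0, 0, 0], [0, 0, 0, 0], [0, 0, 0, 0], [0, 0, 0, 0], [0, 0, 0, 0]]]' --jaw 0.78

```text
time_s: 14.57
eef_pos: [0.4726, -0.2906, 0.1764]
eef_rot: [0.0, 0.808, 0.589, 0.0]
wrist_force: [-0.2, 0.4, 0.3]
opening: 0.214
grasp_force: 0.0
```

```bash
python3 cov.py 2>&1 | grep -v Warn; python3 -c "
from h import *
go(.469,-.293,.26,72)"
```

```text
k=Q[:,2]>.175; print(n,len(Q),"fin: across",s[k].mean().round(4),"z",Q[k,2].mean().round(4),"n",k.sum(),"along",al.mean().round(3))
  ret = ret.dtype.type(ret / rcount)
top 92 fin: across nan z nan n 0 along 0.026
  side slope [-0.505  0.161] 0.012 0.035
  side slope [0.999 0.166] -0.024 -0.013
scene 401 fin: across -0.0003 z 0.1909 n 37 along 0.01
  side slope [-1.107  0.177] 0.013 0.039
  side slope [1.095 0.17 ] -0.035 -0.012
t 14.67 pos [ 0.4725 -0.2906  0.1763] yaw 72.1 -> shift [-0.0085 -0.0065 -0.2092] turn 0.0006 F [ 0.2  0.2 -0. ] open 0.219
```

Request:
drive_tool --plan '[[[0, 0, -0.01, 0], [0, 0, -0.025, 0], [0, 0, -0.045, 0], [0, 0, -0.07, 0], [0, 0, -0.1, 0], [0, 0, -0.14, 0], [0, 0, -0.18, 0], [0, 0, -0.22, 0], [0, 0, -0.25, 0], [0.05, -0.017, -0.26, 0], [0.11, -0.037, -0.26, -0.01], [0.18, -0.06, -0.26, -0.03]]]'

```text
time_s: 15.67
eef_pos: [0.4719, -0.2149, 0.2817]
eef_rot: [0.001, 0.78, 0.626, 0.0]
wrist_force: [0.9, 0.2, 0.1]
opening: 0.22
grasp_force: 0.0
```

```bash
python3 cov.py 2>&1 | grep -v Warn; python3 -c "
from h import *
go(.459,.325,.28,119.6)"
```

```text
k=Q[:,2]>.175; print(n,len(Q),"fin: across",s[k].mean().round(4),"z",Q[k,2].mean().round(4),"n",k.sum(),"along",al.mean().round(3))
  ret = ret.dtype.type(ret / rcount)
top 31 fin: across nan z nan n 0 along -0.023
  side slope [0.709 0.162] -0.033 -0.021
scene 526 fin: across -0.0045 z 0.1912 n 82 along 0.008
  side slope [-1.067  0.177] 0.013 0.038
  side slope [1.376 0.173] -0.036 -0.012
t 15.77 pos [ 0.4719 -0.2115  0.2814] yaw 77.8 -> shift [ 1.3041 -0.3153  0.0034] turn -0.2323 F [-0.3 -0.3 -0. ] open 0.22
```

Request:
drive_tool --plan '[[[0.05, -0.01, 0.0, 0.0], [0.12, -0.03, 0.0, -0.02], [0.2, -0.05, 0.0, -0.05], [0.28, -0.07, 0.0, -0.08], [0.36, -0.09, 0.0, -0.11], [0.44, -0.11, 0.0, -0.14], [0.53, -0.13, 0.0, -0.17], [0.62, -0.15, 0.0, -0.2], [0.71, -0.17, 0.0, -0.22], [0.8, -0.19, 0.0, -0.232], [0.88, -0.21, 0.0, -0.232], [0.96, -0.232, 0.0, -0.232]]]' --jaw 0.0

```text
time_s: 16.77
eef_pos: [0.4645, 0.1818, 0.2812]
eef_rot: [0.001, 0.506, 0.863, 0.0]
wrist_force: [0.1, -0.4, 0.2]
opening: 0.996
grasp_force: 0.0
```

```bash
python3 cov.py 2>&1 | grep -v Warn; python3 -c "
from h import *
go(.459,.325,.2,119.6)"
```

```text
top 563 fin: across -0.0042 z 0.1947 n 64 along 0.001
  side slope [-0.516  0.161] 0.012 0.036
  side slope [0.647 0.161] -0.033 -0.012
scene 383 fin: across -0.0025 z 0.1932 n 49 along 0.007
  side slope [-0.711  0.169] 0.013 0.037
  side slope [0.77  0.164] -0.034 -0.012
t 16.87 pos [0.4639 0.184  0.2811] yaw 119.5 -> shift [0.3128 0.163  0.2027] turn -0.0004 F [-0.4  0.1 -0.4] open 1.002
```

The cover is now close to upright (about 6°) and hanging steadily. On to the spindle.

Request:
drive_tool --plan '[[[0.05, 0.026, 0.0, 0.0], [0.12, 0.062, 0.0, 0.0], [0.2, 0.104, 0.02, 0.0], [0.27, 0.14, 0.05, 0.0], [0.315, 0.163, 0.1, 0.0], [0.315, 0.163, 0.17, 0.0], [0.315, 0.163, 0.24, 0.0], [0.315, 0.163, 0.3, 0.0], [0.315, 0.163, 0.34, 0.0], [0.315, 0.163, 0.36, 0.0], [0.315, 0.163, 0.36, 0.0]]]'

```text
time_s: 17.78
eef_pos: [0.459, 0.3209, 0.1346]
eef_rot: [-0.001, 0.506, 0.863, -0.002]
wrist_force: [0.9, -0.2, 0.2]
opening: 1.001
grasp_force: 0.0
```

```bash
python3 -c "
from h import *
go(.46,.3253,.08,119.6)"
```

```text
t 17.78 pos [0.459  0.3209 0.1346] yaw 119.2 -> shift [0.0084 0.0077 0.1364] turn -0.0022 F [ 0.9 -0.2  0.2] open 1.001
```

Request:
drive_tool --plan '[[[0.008, 0.007, 0.02, 0], [0.008, 0.007, 0.06, 0], [0.008, 0.007, 0.1, 0], [0.008, 0.007, 0.125, 0], [0.008, 0.007, 0.136, 0], [0.008, 0.007, 0.136, 0], [0.008, 0.007, 0.136, 0]]]'

```text
time_s: 18.37
eef_pos: [0.461, 0.3265, 0.0826]
eef_rot: [0.0, 0.506, 0.863, 0.0]
wrist_force: [0.3, 0.2, 0.2]
opening: 0.999
grasp_force: 0.0
```

Request:
drive_tool --plan '[[[0, 0, 0, 0], [0, 0, 0, 0], [0, 0, 0, 0], [0, 0, 0, 0], [0, 0, 0, 0], [0, 0, 0, 0], [0, 0, 0, 0], [0, 0, 0, 0], [0, 0, 0, 0]]]' --jaw 1.0

```text
time_s: 19.12
eef_pos: [0.4608, 0.3265, 0.0824]
eef_rot: [0.0, 0.505, 0.863, 0.0]
wrist_force: [-0.3, 0.9, 4.7]
opening: 0.271
grasp_force: 59.3
```

```bash
python3 -c "
from h import *
go(.488,.035,.2,93)"
```

```text
t 19.12 pos [0.4608 0.3265 0.0824] yaw 119.3 -> shift [-0.6689 -0.2969 -0.2939] turn 0.146 F [-0.3  0.9  4.7] open 0.271
```

Request:
drive_tool --plan '[[[0, 0, -0.02, 0], [0, 0, -0.05, 0], [0, 0, -0.09, 0], [0, 0, -0.14, 0], [0, 0, -0.19, 0], [0, 0, -0.24, 0], [-0.03, -0.013, -0.28, 0.0], [-0.09, -0.04, -0.3, 0.01], [-0.15, -0.067, -0.32, 0.03], [-0.22, -0.098, -0.32, 0.05], [-0.29, -0.129, -0.32, 0.07], [-0.36, -0.16, -0.32, 0.09]]]'

```text
time_s: 20.12
eef_pos: [0.4744, 0.1681, 0.2105]
eef_rot: [0.0, 0.623, 0.782, -0.0]
wrist_force: [0.6, -1.1, -3.2]
opening: 0.269
grasp_force: 59.3
```

```bash
python3 -c "
from h import *
go(.488,.035,.2,93)"
```

```text
t 20.12 pos [0.4744 0.1681 0.2105] yaw 102.9 -> shift [-0.3319 -0.0413  0.0262] turn 0.0552 F [ 0.6 -1.1 -3.2] open 0.269
```

Request:
drive_tool --plan '[[[-0.05, -0.006, 0.0, 0.01], [-0.11, -0.014, 0.0, 0.02], [-0.17, -0.021, 0.0, 0.03], [-0.23, -0.029, 0.01, 0.04], [-0.28, -0.035, 0.03, 0.05], [-0.32, -0.04, 0.05, 0.055], [-0.332, -0.041, 0.07, 0.055], [-0.332, -0.041, 0.088, 0.055], [-0.332, -0.041, 0.088, 0.055], [-0.332, -0.041, 0.088, 0.055]]]'

```text
time_s: 20.95
eef_pos: [0.4884, 0.0372, 0.1743]
eef_rot: [-0.001, 0.687, 0.727, -0.0]
wrist_force: [1.0, 0.8, -2.5]
opening: 0.274
grasp_force: 59.2
```

```bash
python3 - <<'E'
from h import *
for _ in range(3): go(.488,.035,.175,93)
p,d=ctrl.camera("scene");P,D=ctrl.camera("top")
np.savez("pics/s6.npz",p=p,d=d);np.savez("pics/t6.npz",p=P,d=D)
cv2.imwrite("pics/c6.png",cv2.resize(p[150:255,275:375],None,fx=5.7,fy=5.7,interpolation=2)[:,:,::-1])
print(proj("scene",[[.488,.035,.075],[.488,.035,.1076],[.488,.035,.1526],[.488+.0,.035,.16]]).round(1))
E
```

```text
t 20.95 pos [0.4884 0.0372 0.1743] yaw 93.2 -> shift [-0.0054 -0.0012 -0.0018] turn 0.0012 F [ 1.   0.8 -2.5] open 0.274
t 20.95 pos [0.4884 0.0372 0.1743] yaw 93.2 -> shift [-0.0054 -0.0012 -0.0018] turn 0.0012 F [ 1.   0.8 -2.5] open 0.274
t 20.95 pos [0.4884 0.0372 0.1743] yaw 93.2 -> shift [-0.0054 -0.0012 -0.0018] turn 0.0012 F [ 1.   0.8 -2.5] open 0.274
[[327.6 211.9]
 [327.9 202.8]
 [328.3 189.6]
 [328.3 187.3]]
```

View pics/c6.png

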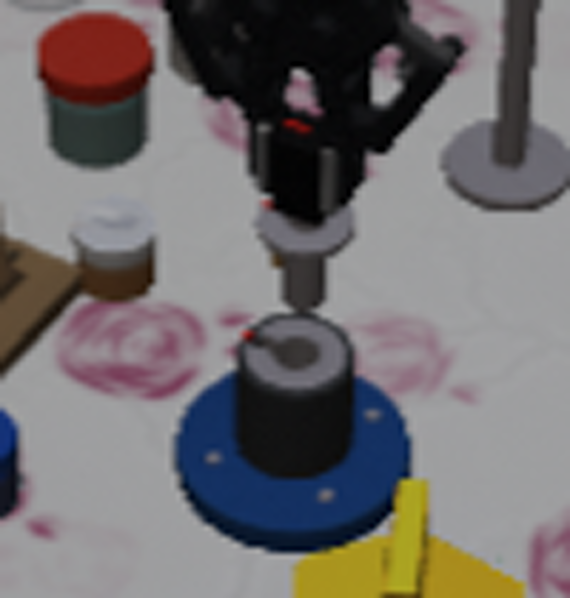

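The spindle hangs over the hub. Its shaft is at crop (304,280) and the bore mouth at (298,350). The key at (277,258) and keyway at (262,343) point the same way. I'll measure the residual offset from flange and face circles in the same camera.

```bash
python3 - <<'E'
from h import *
def circ(q): 
    # algebraic fit on convex hull
    h=cv2.convexHull((q[:,:2]*1000).astype(np.float32))[:,0]; e=cv2.fitEllipse(h) if len(h)>=5 else None
    c,r=cv2.minEnclosingCircle(h); return np.round(c,1),round(r,1),"ell",np.round(e[0],1),np.round(e[1],1)
ones=np.ones((400,640),bool)
for n,f,b in(("scene","s4",(300,350,185,240)),("scene","s6",(300,350,185,240)),("top","t4",(295,345,185,230))):
    d=np.load(f"pics/{f}.npz"); P,uv=pts(n,box(ones,*b),d["d"]); k=(P[:,2]>.069)&(P[:,2]<.081)&(np.hypot(P[:,0]-.488,P[:,1]-.035)<.033)
    print(n,f,"face z",np.median(P[k,2]).round(4),circ(on_plane(n,uv[k],.075)))
d=np.load("pics/s6.npz"); I=d["p"].astype(int)
P,uv=pts("scene",box(ones,300,360,165,215),d["d"]); r=np.hypot(P[:,0]-.488,P[:,1]-.036)
k=(r<.03)&(P[:,2]>.148)&(P[:,2]<.164); h=hsv(d["p"]); v=h[uv[:,1],uv[:,0]]; g=k&(v[:,2]>70)
for z in(.1535,.1585): print("flange",g.sum(),np.median(P[g,2]).round(4),circ(on_plane("scene",uv[g],z)))
# shaft rows: bounds by depth
k=(r<.02)&(P[:,2]<.142)&(P[:,2]>.1)
print("shaft z range",P[k,2].min().round(4),P[k,2].max().round(4))
for row in range(192,206):
    u=uv[k&(uv[:,1]==row)][:,0]
    if len(u): print(row,u.min(),u.max(),(u.min()+u.max())/2, I[row,u.min()-2:u.max()+3].sum(1).tolist())
# red marks
v,u=np.nonzero(box((I[...,0]>70)&(I[...,0]>1.6*I[...,1])&(I[...,0]>1.6*I[...,2])&(I[...,1]<70),312,345,165,215)); print(list(zip(u.tolist(),v.tolist(),I[v,u,0].tolist())))
E
```

```text
scene s4 face z 0.0751 (array([491.1,  39.6]), 30.5, 'ell', array([490.1,  39.3]), array([56.3, 59.3]))
scene s6 face z 0.075 (array([490.8,  40. ]), 31.0, 'ell', array([489.7,  39.4]), array([56. , 60.3]))
top t4 face z 0.0738 (array([487.2,  35.8]), 27.7, 'ell', array([487.2,  35.1]), array([53.7, 54.8]))
flange 101 0.1587 (array([490.6,  33.6]), 23.2, 'ell', array([490.8,  32.5]), array([42.7, 45.5]))
flange 101 0.1587 (array([487.9,  38.5]), 23.1, 'ell', array([488.1,  37.4]), array([42.1, 45.3]))
shaft z range 0.1099 0.1416
194 322 322 322.0 [478, 466, 325, 174, 181]
195 322 331 326.5 [477, 477, 340, 164, 135, 146, 155, 166, 169, 158, 150, 140, 349, 442]
196 322 331 326.5 [478, 479, 373, 202, 139, 149, 163, 163, 160, 151, 141, 125, 376, 472]
197 324 331 327.5 [465, 448, 292, 151, 164, 164, 161, 152, 138, 124, 380, 472]
198 324 331 327.5 [478, 476, 313, 153, 163, 163, 160, 149, 136, 120, 382, 472]
199 324 331 327.5 [476, 476, 312, 154, 165, 165, 157, 150, 137, 121, 378, 477]
200 325 331 328.0 [478, 314, 154, 164, 162, 158, 151, 135, 130, 385, 478]
201 324 331 327.5 [479, 476, 317, 155, 163, 161, 157, 147, 133, 143, 385, 478]
202 324 331 327.5 [476, 478, 318, 157, 163, 161, 158, 145, 132, 167, 394, 477]
203 325 330 327.5 [476, 457, 302, 163, 163, 154, 145, 132, 356, 467]
204 326 329 327.5 [478, 457, 294, 144, 153, 246, 392, 466]
[(325, 171, 112), (326, 171, 124), (327, 171, 76), (327, 172, 99), (328, 172, 108), (322, 185, 96), (322, 186, 82), (318, 208, 143), (319, 208, 81), (318, 209, 75)]
```

```bash
python3 - <<'E'
from h import *
d=np.load("pics/s6.npz"); I=d["p"].astype(int).sum(2)
def edge(seq,half,up): 
    for i in range(len(seq)-1):
        a,b=seq[i],seq[i+1]
        if (a-half)*(b-half)<=0 and a!=b: return i+(half-a)/(b-a)
for row in range(214,226):
    print(row,I[row,308:350].tolist() if row in(216,222) else "", end=" ")
print()
b=I
# shaft & flange centres (half-level edges), projected axis for candidate
for z in(.05,.075,.11,.12,.13): print(z,proj("scene",[[.4884,.0372,z],[.4903,.0373,z]]).round(2).tolist())
# face hull: extreme columns of face/collar
g=d["d"]; P,uv=pts("scene",box(np.ones((400,640),bool),300,350,200,235),g); k=(np.hypot(P[:,0]-.49,P[:,1]-.037)<.034)&(P[:,2]>.03)&(P[:,2]<.08)
for row in range(206,230):
    u=uv[k&(uv[:,1]==row)][:,0]
    if len(u): print(row,u.min(),u.max(),end="; ")
E
```

```text
214  215  216 [352, 425, 459, 472, 475, 353, 211, 153, 82, 53, 90, 123, 199, 301, 332, 334, 331, 329, 328, 329, 331, 333, 332, 335, 280, 191, 131, 87, 55, 167, 247, 367, 429, 436, 430, 423, 411, 388, 384, 383, 387, 404] 217  218  219  220  221  222 [166, 161, 158, 159, 159, 160, 158, 137, 83, 48, 51, 52, 55, 57, 57, 57, 55, 57, 54, 53, 53, 48, 48, 48, 47, 45, 43, 42, 56, 130, 183, 281, 320, 254, 179, 166, 180, 393, 475, 479, 480, 482] 223  224  225  
0.05 [[326.87, 219.17], [326.22, 218.92]]
0.075 [[327.07, 212.37], [326.41, 212.12]]
0.11 [[327.34, 202.53], [326.67, 202.28]]
0.12 [[327.43, 199.64], [326.75, 199.4]]
0.13 [[327.51, 196.73], [326.83, 196.49]]
206 320 332; 207 318 334; 208 317 335; 209 317 335; 210 316 336; 211 316 336; 212 316 336; 213 316 336; 214 316 336; 215 316 336; 216 316 336; 217 316 336; 218 316 336; 219 316 336; 220 316 336; 221 316 336; 222 316 336; 223 316 336; 224 316 336; 225 316 336; 226 317 334; 227 317 335; 228 317 334; 229 319 332;
```

Request:
drive_tool --plan '[[[0.0012, 0.006, 0.01, 0], [0.0012, 0.006, 0.03, 0], [0.0012, 0.006, 0.05, 0], [0.0012, 0.006, 0.062, 0], [0.0012, 0.006, 0.067, 0], [0.0012, 0.006, 0.07, 0], [0.0012, 0.006, 0.07, 0]]]'

```text
time_s: 21.63
eef_pos: [0.4912, 0.0369, 0.1463]
eef_rot: [-0.0, 0.687, 0.726, -0.0]
wrist_force: [0.2, -0.5, -2.8]
opening: 0.276
grasp_force: 59.3
```

```bash
python3 - <<'E'
from h import *
a=on_plane("scene",[[322,185.4]],.1585)[0]-[.4885,.0374,0]; b=on_plane("scene",[[318.3,208.25]],.075)[0]-[.4908,.0378,0]
c=on_plane("scene",[[325.2,171],[328,172]],.2085); c1=c[0]-c[1]
for q in(a,b,c1): print(np.degrees(np.arctan2(q[1],q[0])).round(1),np.hypot(*q[:2]).round(4))
s=[]
for _ in range(3): ctrl.camera("scene"); s.append(ctrl.get_obs()["eef_pos"])
print(np.array(s).round(4)); go(.491,.038,.142)
E
```

```text
-6.8 0.0175
-4.9 0.0249
1.6 0.0076
[[0.4914 0.0368 0.1467]
 [0.4915 0.0368 0.1469]
 [0.4916 0.0368 0.147 ]]
t 21.78 pos [0.4916 0.0368 0.147 ] yaw 93.2 -> shift [ 0.0031 -0.0014  0.0125] turn 0.0 F [ 0.1 -0.4 -3. ] open 0.273
```

Request:
drive_tool --plan '[[[0, 0, 0.006, 0], [0, 0, 0.011, 0], [0, 0, 0.016, 0], [0, 0, 0.021, 0], [0, 0, 0.026, 0], [0, 0, 0.03, 0], [0, 0, 0.03, 0]]]'

```text
time_s: 22.37
eef_pos: [0.491, 0.0369, 0.1342]
eef_rot: [-0.0, 0.687, 0.726, -0.0]
wrist_force: [-0.7, 0.1, -2.3]
opening: 0.271
grasp_force: 59.3
```

The tip is in the bore with no contact force. Continuing down toward the key.

Request:
drive_tool --plan '[[[0, 0, 0.005, 0], [0, 0, 0.01, 0], [0, 0, 0.015, 0], [0, 0, 0.018, 0], [0, 0, 0.021, 0], [0, 0, 0.024, 0], [0, 0, 0.026, 0], [0, 0, 0.026, 0]]]'

```text
time_s: 23.03
eef_pos: [0.4913, 0.0369, 0.1241]
eef_rot: [-0.0, 0.687, 0.726, -0.0]
wrist_force: [-0.0, 0.1, -3.3]
opening: 0.272
grasp_force: 59.3
```

Request:
drive_tool --plan '[[[0, 0, 0.002, 0], [0, 0, 0.004, 0], [0, 0, 0.006, 0], [0, 0, 0.008, 0], [0, 0, 0.01, 0], [0, 0, 0.01, 0]]]'

```text
time_s: 23.53
eef_pos: [0.4913, 0.037, 0.1201]
eef_rot: [-0.0, 0.687, 0.726, -0.0]
wrist_force: [0.2, 0.3, -3.1]
opening: 0.271
grasp_force: 59.3
```

Request:
drive_tool --plan '[[[0, 0, 0.002, 0], [0, 0, 0.005, 0], [0, 0, 0.008, 0], [0, 0, 0.011, 0], [0, 0, 0.014, 0], [0, 0, 0.017, 0], [0, 0, 0.02, 0], [0, 0, 0.02, 0]]]'

```text
time_s: 24.2
eef_pos: [0.4913, 0.037, 0.112]
eef_rot: [-0.0, 0.687, 0.726, -0.0]
wrist_force: [-0.2, 1.3, -2.6]
opening: 0.275
grasp_force: 59.3
```

The key is in the keyway without resistance, about 30 mm deep. Continuing to the plunger.

Request:
drive_tool --plan '[[[0, 0, 0.003, 0], [0, 0, 0.006, 0], [0, 0, 0.01, 0], [0, 0, 0.013, 0], [0, 0, 0.016, 0], [0, 0, 0.02, 0], [0, 0, 0.024, 0], [0, 0, 0.024, 0]]]'

```text
time_s: 24.87
eef_pos: [0.4915, 0.0369, 0.1028]
eef_rot: [0.0, 0.687, 0.726, 0.0]
wrist_force: [-1.8, 2.4, 1.6]
opening: 0.271
grasp_force: 60.1
```

Request:
drive_tool --plan '[[[0, 0, 0.002, 0], [0, 0, 0.004, 0], [0, 0, 0.006, 0], [0, 0, 0.008, 0], [0, 0, 0.01, 0], [0, 0, 0.012, 0], [0, 0, 0.012, 0]]]'

```text
time_s: 25.45
eef_pos: [0.4916, 0.0369, 0.0983]
eef_rot: [0.0, 0.687, 0.726, 0.0]
wrist_force: [-2.3, 2.5, 7.0]
opening: 0.273
grasp_force: 60.7
```

Request:
drive_tool --plan '[[[0, 0, 0.0015, 0], [0, 0, 0.003, 0], [0, 0, 0.0045, 0], [0, 0, 0.006, 0], [0, 0, 0.0075, 0], [0, 0, 0.0075, 0]]]'

```text
time_s: 25.95
eef_pos: [0.4917, 0.037, 0.0972]
eef_rot: [0.0, 0.687, 0.727, 0.0]
wrist_force: [-11.0, 3.8, 23.2]
opening: 0.274
grasp_force: 63.0
```

Force rose sharply to 23 N, so the flange looks seated. Checking visually.

```bash
python3 cov.py 2>&1 | grep -v Warn; python3 - <<'E'
from h import *
go(.491,.037,.0965); print(ctrl.get_obs()["torque"])
d=np.load("pics/s5.npz"); S=d["p"]; T=np.load("pics/t5.npz")["p"]
P,uv=pts("scene",box(np.ones((400,640),bool),300,360,185,225),d["d"]); r=np.hypot(P[:,0]-.4905,P[:,1]-.0375); v=hsv(S)[uv[:,1],uv[:,0],2]
k=(r<.0215)&(r>.014)&(P[:,2]<.09)&(P[:,2]>.06)&(v>60); print("flange z",k.sum(),np.percentile(P[k,2],[10,50,90]).round(4)); A=np.c_[P[k,:2]-[.4905,.0375],np.ones(k.sum())]; print(np.linalg.lstsq(A,P[k,2],rcond=None)[0].round(4))
a=cv2.resize(S[170:240,290:365],None,fx=6,fy=6,interpolation=2); b=cv2.resize(S[100:190,360:420],None,fx=4.66,fy=4.66,interpolation=2)[:420]
cv2.imwrite("pics/c7.png",np.hstack([a,b])[:,:,::-1])
E
```

```text
top 561 fin: across -0.0042 z 0.1951 n 62 along 0.001
  side slope [-0.481  0.161] 0.012 0.036
  side slope [0.674 0.162] -0.033 -0.012
scene 633 fin: across -0.0046 z 0.188 n 81 along 0.007
  side slope [-1.133  0.178] 0.012 0.039
  side slope [1.824 0.181] -0.035 -0.012
t 26.05 pos [0.4917 0.037  0.0971] yaw 93.2 -> shift [ 0.0001 -0.0017  0.0016] turn 0.0 F [-10.6   3.9  23.4] open 0.272
[ 0.54330907  1.97148838 -0.05370688]
flange z 82 [0.0746 0.0807 0.0831]
[ 0.1136 -0.132   0.0814]Traceback (most recent call last):
  File "<stdin>", line 7, in <module>
    return _nx.concatenate(arrs, 1, dtype=dtype, casting=casting)
           ~~~~~~~~~~~~~~~^^^^^^^^^^^^^^^^^^^^^^^^^^^^^^^^^^^^^^^
ValueError: all the input array dimensions except for the concatenation axis must match exactly, but along dimension 0, the array at index 0 has size 420 and the array at index 1 has size 419
```

Flange top measures 0.0814 m, against 0.081 expected when seated. I'll relieve the sideways load a little and keep pushing.

Request:
drive_tool --plan '[[[0, -0.001, 0.001, 0], [0, -0.002, 0.001, 0], [0, -0.002, 0.001, 0], [0, -0.002, 0.001, 0]]]'

```text
time_s: 26.38
eef_pos: [0.4917, 0.037, 0.0972]
eef_rot: [0.001, 0.687, 0.727, 0.001]
wrist_force: [-7.2, 4.0, 23.4]
opening: 0.27
grasp_force: 62.9
```

```bash
python3 - <<'E'
from h import *
S,d=ctrl.camera("scene"); o=ctrl.get_obs(); print(o["wrist_force"],o["eef_pos"],o["opening"],o["grasp_force"])
a=cv2.resize(S[170:240,290:365],(450,420),interpolation=2); b=cv2.resize(S[100:190,360:420],(280,420),interpolation=2)
cv2.imwrite("pics/c7.png",np.hstack([a,b])[:,:,::-1])
E
```

```text
[-8.42308509  4.59987298 24.74947142] [0.49168585 0.03699169 0.09715808] 0.27069730058294084 62.8935581445694
```

View pics/c7.png

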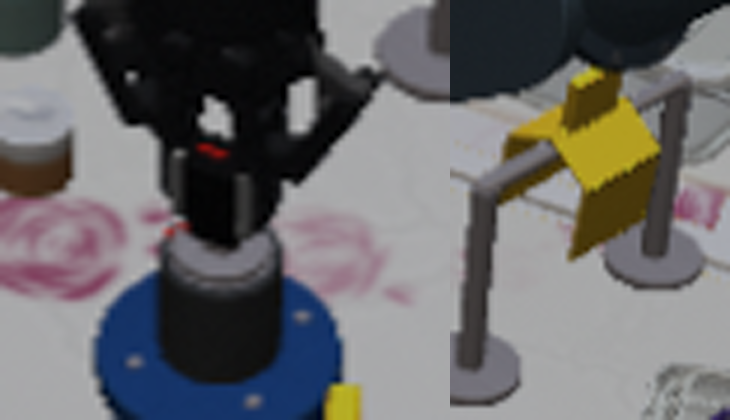

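The left crop shows the flange flat on the collar (220,265), still gripped. The right crop shows the cover astride the bar (600,140). Handing in.

```bash
python3 -c "
from bench import ctrl
print(ctrl.hand_in())"
```

```text
the job is handed in; nothing more can be done
None
```

The job is handed in at about 26 s of the 64 s allowed: the cover hangs astride the bar (about 6° off upright), and the keyed spindle is seated in the hub with its flange on the face, still gripped and pushed down with about 24 N; the hand-in gave no verdict, and I did not re-measure the bystanders at the end.

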